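# Hang and latch the grooming pen's lift-off gate

### The job

Take the gate, the wire panel with the two hinge eyes, out of the drying rack and hang it on the grooming pen: lower it gently, without dropping it, so that both eyes sit fully down on the two pintles. Leave the gate shut in its opening with the throw-over loop flipped over onto it and lying level around the gate's horn. Leave the plain divider panel and everything else on the counter where they are.

Things in the scene. Friction and masses are not known exactly. Their poses are not given: they have to be found in the camera images.
- pen: Open-topped grooming pen of wood and welded wire, 365 x 290 mm, fixed. Origin on the counter under the middle of the gate opening; x points through the opening into the pen, y along it to the hinge post. Opening between two 30 mm square posts (inner faces y = +120 and -100, tops z = 232), open above; 12 mm base board reaches 30 mm out in front. Gate opens outwards (-x) only.
- pin_low (a point): Lower pintle on the hinge post: centre of its shoulder, where the upright pin starts (pen frame 0, 98, 55 mm). The pin stands 22 mm up from here, 9 mm thick for 14 mm, then a rounded point. Shoulder collar 16 mm across; below it an 8 mm thick arm, 14 mm wide, runs to the post.
- pin_top (a point): Upper pintle, same shape, 115 mm straight above the lower (pen frame 0, 98, 170 mm); the underside of its arm is 11 mm below this point. So the gate is brought in sideways, from the front, raised 25 to 60 mm above its seated height: then its lower eye passes between the two pintles.
- pen_stop (a point): Face of the stop batten on the latch post (pen frame 8, -85, 110 mm); the shut gate stands against it or up to 2 mm in front. It reaches from the latch post to y = -78.
- gate: Lift-off gate of steel tube and wire, about 0.4 kg: 170 wide, 200 high, 12 mm thick, six upright wires. Origin at the middle of its underside; x thickness, y width with the two hinge eyes on the +y edge, z up. It stands in the rack 15 mm over the counter. Hung, its underside is 20 mm over the counter, and with the pen's yaw it is shut; it turns freely on the pintles and stays where left.
- eye_low (a point): Lower hinge eye: centre of the underside of its bore (gate frame 0, 98, 35 mm). Bore 13 mm across, 18 mm deep, open at both ends, outside 21 mm. It sits on point pin_low when the gate is hung.
- eye_top (a point): Upper hinge eye, same shape (gate frame 0, 98, 150 mm). It sits on point pin_top when the gate is hung.
- gate_rail (a point): Middle of the gate's top rail (gate frame 0, 0, 194 mm), 12 x 12 mm in section, its top at 200 mm: the place to grip from above, fingers closing along the gate's x.
- gate_horn (a point): Top of the horn: the 12 x 12 mm latch stile at the gate's -y edge carries on 32 mm above the rail (gate frame 0, -79, 232 mm).
- loop (a joint): Angle of the throw-over loop on top of the latch post: 0 lying level towards the gate around its horn, 1.57 straight up, 2.4 thrown back on its stop, away from the gate, where it starts. It swings freely: pushed past upright it falls by itself to the other side.
- loop_bar (a point): Middle of the loop's outer bar, 10 mm thick and 40 mm long, parallel to the pen's x, 52 mm from the loop's hinge. The two side arms are 6 mm wires 40 mm apart (34 mm clear). Thrown back, it is 38 mm beyond the hinge on the side away from the gate and 35 mm above it.
- loop_hinge (a point): Middle of the loop's hinge axis on top of the latch post (pen frame 0, -108, 240 mm), parallel to the pen's x.
- rack: Wooden drying rack, 190 x 150 mm, board 15 mm thick, fixed. Origin at the middle of its underside. Two slots along its y at x = -45 and +45 mm, each between four 10 mm dowels up to 85 mm above the counter (at y = -52 and 52). Gate in one slot, divider in the other, both with the rack's yaw. The gate must rise 75 mm to clear the dowels.
- divider: Plain divider panel, bright steel, 170 mm wide, 110 high, 12 thick, three wires, without eyes and without horn; stands in the other slot of the rack, its top 125 mm over the counter, to be left there. Origin at the middle of its underside.
- bowl: White ceramic feed bowl, 96 mm across, 40 mm high, inside the pen; leave it. Origin under its middle.
- tin: Pellet tin, 100 mm across, 130 mm high; leave it. Origin under its middle.
- water: Capped water bottle, 66 mm across, 170 mm high; leave it. Origin under its middle.
- rake: Plastic grooming rake lying on the counter, 180 mm long, 24 mm high; leave it. Origin on the counter near its head, handle to its -x.
- chew_stick: Bamboo chew stick lying on the counter, 160 mm long, 16 mm thick; leave it. Origin under its middle.
- clip: Red metal spring clip grip lying on its side, about 130 mm long, 22 mm high; leave it. Origin near its coil, jaws to its +x.
Things that resemble listed ones, but are neither listed nor needed, are in the scene too. Leave any pink look-alike of the gate alone.

How it is judged:
On the way, in this order (a step that is already met when the one before it is completed fails the run):
1. the gate hangs upright with both eyes down on the two pintles (distance between eye_low and pin_low below 0.007 m and distance between eye_top and pin_top below 0.007 m and angle between gate's own z axis and vertical below 0.06 rad), for 0.2 s.
2. the gate is shut with the loop lying level around its horn (all of step 1 and value of joint loop below 0.12 rad and x of gate_horn in the frame of pen between -0.014 and 0.014 m), for 0.2 s.
At the end, for the whole second after the job is handed in: Each eye is within 7 mm of its pintle's shoulder and the gate within 0.06 rad of upright; the loop is within 0.12 rad of level, around the horn; the horn is within 14 mm of the shut position; the gate is at rest (all of step 2 and linear speed of gate below 0.02 m/s); the robot touches nothing.
It fails at once if the gate is dropped: it falls faster than 0.4 m/s with no finger on it (contact force between the fingers and gate below 0.05 N and linear speed of gate above 0.4 m/s).
It fails at once if the divider panel or another bystander (bowl, tin, water bottle, rake, chew stick, clip) is moved by more than 30 mm (distance of any of divider, bowl, tin, water, rake, chew_stick, clip from where it was at the start of the episode above 0.03 m).
It also fails if it takes over 53 s, if anything falls off the work surface, if the arm or the gripper's body presses on something with over 40 N, if the wrist force passes 120 N, or if a joint passes its speed limit or range.

### The arm

A 6-joint arm with a two-finger parallel gripper is mounted at the origin on the work surface. World frame = base frame: x ahead of the robot, y to its left, z up, the work surface at z = 0. Lengths are in m, angles in rad, forces in N, time in s.
With the tool pointing down it reaches from about 0.3 to 0.95 m from the base axis. Payload 3.1 kg.
Tool frame: the origin (TCP) lies between the finger pads; the fingertips stand 25 mm ahead of it and the grasp point (between the pads) lies 6 mm ahead of it (arm.tip_reach is the distance from the TCP to the fingertips, in m); z points along the fingers, y is the line along which they close (so a half turn about z gives the same grasp; the last joint's range is limited). The gripper opens to 85 mm and grips with 20 to 120 N. Pads are 22 mm wide; open, the fingers measure 114 mm over their backs; the gripper's body (76 mm by 85 mm) begins 54 mm behind the grasp point. The pads swing forward as they close: fully open they stand 13 mm farther back than shut.
Start: joints at [1.172, 0.308, 1.634, -0, 1.2, -0.07], TCP at [0.202, 0.592, 0.256] pointing down, gripper open.
Joint ranges: [-3.06, 3.06], [-0.79, 1.96], [0.05, 2.63], [-1.19, 4.34], [0.05, 2.64], [-2.94, 2.94]. Speed limits (rad/s): [2.79, 2.79, 3.14, 3.14, 3.14, 3.14].

### API

Orientations are given as a unit quaternion [w, x, y, z].
In Python, from workcell import arm gives the robot as it stands.
- The arm moves only by the shell command python3 -m inch 'ROWS'. ROWS is JSON, a list of rows, each an object with "fingers": the closure, from 0 (fully open) to 1 (shut); "offset": the shift along the tool's x, y, z in cm, a list of three; "yaw": the turn about the tool's z in degrees. A call has 1 to 12 rows; each row is the pose to reach, as a shift and turn from the pose commanded when the call began, along the tool's axes at that moment; what a row does not reach only later rows make up. A row lasts 1/8 s, in which the tool goes at most 62.5 mm and 10.7 degrees, less where a joint would pass 70% of its speed; a pose out of reach is approached as far as the arm can. A call with a gripper value outside its range is refused whole. The fingers move at their own pace and stop on an object; the grip force is fixed at half the most. Time passes only in rows, so rows that repeat a pose let the fingers close. It gives the time, the measured TCP pose, the force, the opening and the grip force at its end, in the units of the state.
- arm.get_obs(): the state, without advancing time (a new reading comes with each control period).
- arm.camera(name): name is "side" or "top"; returns a dict with "frame" (400x640x3 uint8, red, green, blue), "intrinsics" (3x3 intrinsics, pixels), "extrinsics" (4x4, takes a point from camera to world coordinates). Camera axes: x right, y down, z forward; pixel columns grow to the right and rows downward; lengths in m; the calibration is good to about 2 mm. A picture is of the moment at which its call begins. There is no depth.
- arm.job_done(): hands the job in; it is judged then, once.
The state is a dict: "time": time; "joint_positions": joint angles; "joint_vel": joint speeds; "joint_torque": joint torques, N m; "position": TCP position; "ee_rot": TCP orientation; "contact_force": force on the tool from outside, world axes, zero at the start; "torque": the same for the moment, N m; "gripper_width": opening from 0.0 (shut) to 1.0 (fully open); "grip_force": force on a finger pad.
Only numpy, scipy, OpenCV 4.12 (cv2) and the standard library are available. Lean on these libraries where they do the work, as an engineer would, in place of code of your own. Each camera call takes 0.05 s, during which the arm holds its last target. There are 200 camera calls.

## Working session

There is one attempt and no reset: what is moved stays moved. The work goes in short steps, Python scripts to look and compute and a shell command to move; the robot and the scene stay as the last step left them, time stands still between calls to the robot, and variables do not carry over. Pictures are saved under pics/ and viewed, at most 10 in all, crops included, and the job is handed in when it is done.

```bash
mkdir -p pics; ls; cat > h.py <<'E'
import numpy as np,cv2,json
from workcell import arm
def cam(n,fn=None):
    c=arm.camera(n); 
    if fn: cv2.imwrite(fn,c['frame'][:,:,::-1])
    return c
def ray(c,u,v):
    K=np.array(c['intrinsics']);T=np.array(c['extrinsics'])
    d=T[:3,:3]@np.linalg.solve(K,[u,v,1.]);return T[:3,3],d/np.linalg.norm(d)
def onz(c,u,v,z):
    o,d=ray(c,u,v);return o+d*(z-o[2])/d[2]
def tri(c1,p1,c2,p2):
    o1,d1=ray(c1,*p1);o2,d2=ray(c2,*p2)
    A=np.stack([d1,-d2],1);s=np.linalg.lstsq(A,o2-o1,rcond=None)[0]
    a=o1+d1*s[0];b=o2+d2*s[1];return (a+b)/2,np.linalg.norm(a-b)
def proj(c,p):
    T=np.array(c['extrinsics']);q=np.array(c['intrinsics'])@(T[:3,:3].T@(np.array(p)-T[:3,3]));return q[:2]/q[2]
E
python3 - <<'E'
from h import *
for n in('side','top'):
    c=cam(n,f'pics/{n}0.png');print(n,np.round(c['extrinsics'],3).tolist(),np.round(c['intrinsics'],1).tolist())
o=arm.get_obs();print(o['position'],o['ee_rot'],o['time'],arm.tip_reach)
E
```

```text
pics
side [[-0.96, -0.201, 0.194, 0.277], [-0.279, 0.678, -0.68, 0.667], [0.005, -0.707, -0.707, 0.926], [0.0, 0.0, 0.0, 1.0]] [[365.5, 0.0, 313.8], [0.0, 365.5, 206.9], [0.0, 0.0, 1.0]]
top [[-0.023, -0.975, 0.223, 0.153], [-1.0, 0.024, -0.001, -0.052], [-0.004, -0.223, -0.975, 1.762], [0.0, 0.0, 0.0, 1.0]] [[488.6, 0.0, 315.4], [0.0, 488.6, 198.6], [0.0, 0.0, 1.0]]
[0.20156097 0.59086083 0.25511846] [-2.43839688e-04  1.63651350e-01  9.86517654e-01 -1.04649612e-03] 0.1 0.025
```

View pics/side0.png

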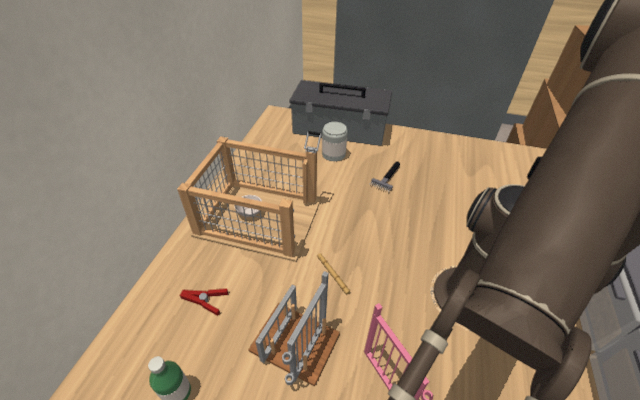

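View pics/top0.png

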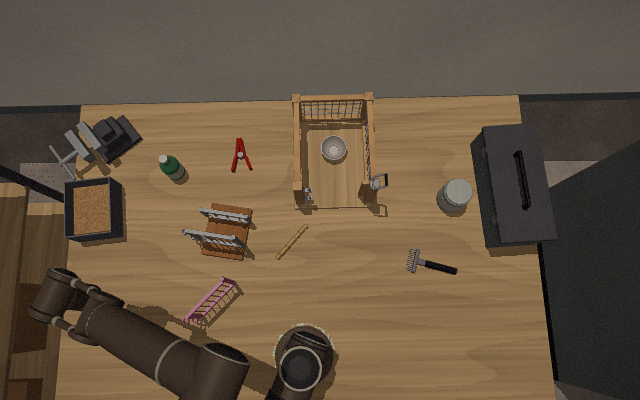

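Both views show three candidates for the gate:
- Tall grey panel in the rack: side (310,325), top (212,240).
- Short bright divider in the rack: side (280,325), top (225,214).
- Pink look-alike on the counter: side (390,355), top (210,300).

The tall grey panel has both the horn and the eyes, so I choose that one. The pen is at top (333,150), with its opening facing the robot. The loop on the latch post is at top (380,181), and the hinge post is at top (300,195). I'll check all this in one close crop.

```bash
python3 - <<'E'
from h import *
s=cv2.imread('pics/side0.png');t=cv2.imread('pics/top0.png')
f=lambda i,x,y,w,h:cv2.resize(i[y:y+h,x:x+w],(400,300),interpolation=cv2.INTER_CUBIC)
a=np.vstack([np.hstack([f(s,240,265,120,90+0),f(t,170,190,100,75)]),np.hstack([f(s,270,125,80,60+0),f(t,285,160,112,84)])])
# side gate crop slightly lower
a[:300,:400]=f(s,230,268,160,120)
cv2.imwrite('pics/crop0.png',a)
E
```

```text
(no output)
```

View pics/crop0.png

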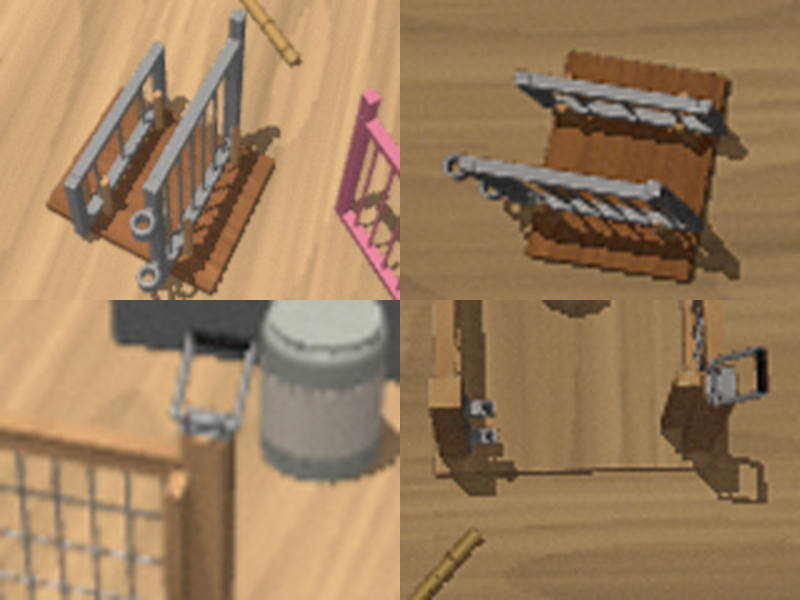

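The crop confirms the choice. The tall grey panel has two eyes, the top one at side (287,357) and top (184,231). Its horn is at side (325,273) and top (234,236). The pintles are at top (308,190) and the loop is thrown back away from the gate.

```bash
python3 - <<'E'
from h import *
S=cam('side');T=cam('top')
def p(n,ps,pt,z):
    q,g=tri(S,ps,T,pt);print(n,'tri',np.round(q,4),'gap',round(g,4),'top@z',np.round(onz(T,*pt,z),4)[:2],'side@z',np.round(onz(S,*ps,z),4)[:2])
p('horn',(325.2,272.8),(233.75,235.9),.247)
p('eyeT',(287.2,356.8),(183.75,231.5),.183)
p('divfar',(293.4,286.5),(249,216.5),.125)
for n,pt,z in [('postH',(298,185),.232),('pinTop',(308.2,190.2),.192),('pinLow',(309.3,198),.077),('hinge',(374,183.8),.24)]:
    print(n,np.round(onz(T,*pt,z),4))
for n,ps in [('loophinge',(270+205/5,125+120/5))]:print(n,np.round(onz(S,*ps,.24),4))
# pen corners: rail end
# orange/wood top masks not needed
E
```

```text
horn tri [0.3832 0.2043 0.2459] gap 0.004 top@z [0.385  0.2042] side@z [0.381  0.2052]
eyeT tri [0.4136 0.3801 0.1777] gap 0.001 top@z [0.4133 0.3787] side@z [0.4122 0.3821]
divfar tri [0.4714 0.1759 0.1088] gap 0.0019 top@z [0.4692 0.1737] side@z [0.4666 0.1857]
postH [0.5483 0.0012 0.232 ]
pinTop [ 0.5401 -0.0309  0.192 ]
pinLow [ 0.54   -0.0326  0.077 ]
hinge [ 0.5443 -0.2435  0.24  ]
loophinge [ 0.546  -0.2395  0.24  ]
```

```bash
python3 -m inch '[{"fingers":0,"offset":[-5,-4,-5],"yaw":10},{"fingers":0,"offset":[-28.5,-22.9,-5],"yaw":81},{"fingers":0,"offset":[-28.5,-22.9,-5],"yaw":81},{"fingers":0,"offset":[-28.5,-22.9,-5],"yaw":81},{"fingers":0,"offset":[-28.5,-22.9,-5],"yaw":81},{"fingers":0,"offset":[-28.5,-22.9,-5],"yaw":81},{"fingers":0,"offset":[-28.5,-22.9,-5],"yaw":81},{"fingers":0,"offset":[-28.5,-22.9,-5],"yaw":81},{"fingers":0,"offset":[-28.5,-22.9,-5],"yaw":81},{"fingers":0,"offset":[-28.5,-22.9,-5],"yaw":81}]'
cat >> h.py <<'E'
def tool():
    o=arm.get_obs();from scipy.spatial.transform import Rotation as R
    w,x,y,z=o['ee_rot'];return np.array(o['position']),R.from_quat([x,y,z,w]).as_matrix(),o
E
python3 - <<'E'
from h import *
p,R,o=tool();print(p,R[:,1],np.degrees(np.arctan2(R[1,1],R[0,1])),o['joint_positions'],o['time'])
g=np.array([.397,.282,.215]);print('d cm',100*R.T@(g-p))
S=cam('side');T=cam('top')
f=lambda i,x,y,w,h:cv2.resize(i['frame'][y:y+h,x:x+w,::-1],(400,300),interpolation=cv2.INTER_CUBIC)
cv2.imwrite('pics/c1.png',np.hstack([f(S,230,220,160,120),f(T,170,190,100,75)]))
E
```

```text
time: 1.45
position: [0.3974, 0.2829, 0.3062]
ee_rot: [-0.0, 0.764, 0.645, -0.0]
contact_force: [0.2, 0.3, -0.2]
gripper_width: 0.997
grip_force: 0.0
[0.39743772 0.2828789  0.30615754] [ 9.85638770e-01 -1.68867352e-01 -1.79923733e-04] -9.721971220481256 [ 5.29271923e-01 -6.93419305e-03  1.89255346e+00  2.04114287e-05
  1.25619211e+00  6.98946001e-01] 1.45
d cm [-0.09287256 -0.02666151  9.11577038]
```

View pics/c1.png

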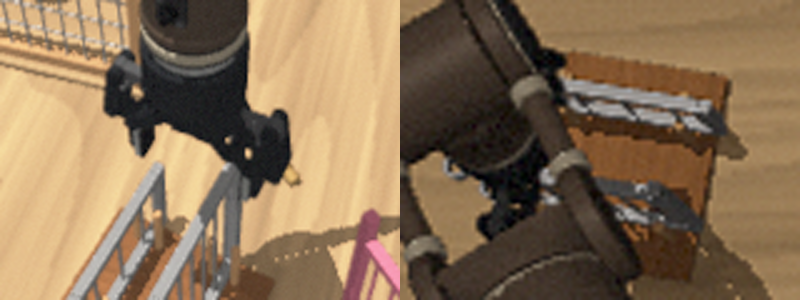

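The fingers straddle the gate's rail line: they are at crop (140,140) and (255,180), with the rail middle near (205,215). Next I descend and close.

```bash
python3 -m inch '[{"fingers":0,"offset":[0,0,4],"yaw":0},{"fingers":0,"offset":[0,0,7],"yaw":0},{"fingers":0,"offset":[0,0,9],"yaw":0},{"fingers":0.4,"offset":[0,0,9],"yaw":0},{"fingers":0.7,"offset":[0,0,9],"yaw":0},{"fingers":1,"offset":[0,0,9],"yaw":0},{"fingers":1,"offset":[0,0,9],"yaw":0},{"fingers":1,"offset":[0,0,9],"yaw":0},{"fingers":1,"offset":[0,0,9],"yaw":0}]'
python3 - <<'E'
from h import *
T=cam('top');S=cam('side');p,R,o=tool();print(p,o['gripper_width'])
t=T['frame'][150:225,280:400,::-1];s=S['frame'][110:260,175:335,::-1]
cv2.imwrite('pics/pen.png',np.hstack([cv2.resize(t,(400,250),interpolation=2),cv2.resize(s,(400,375),interpolation=2)[:250]]) if 0 else np.vstack([cv2.resize(t[:,:],(800,500)[:2],interpolation=2)]))
E
```

```text
time: 2.68
position: [0.3983, 0.2832, 0.2174]
ee_rot: [0.0, 0.765, 0.644, 0.001]
contact_force: [-1.3, -0.6, 6.0]
gripper_width: 0.129
grip_force: 60.0
[0.39830451 0.28319627 0.2174002 ] 0.12320191442708758
```

View pics/pen.png

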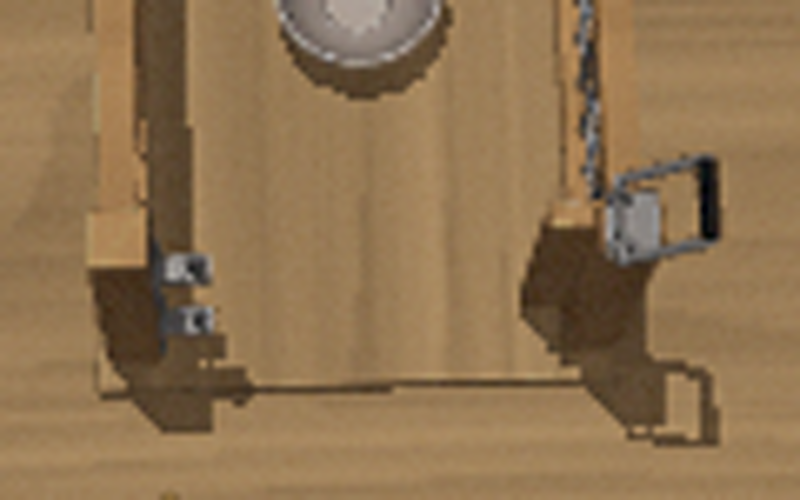

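The pen close-up shows:
- Hinge post top centre at (118,238).
- Pin tips at (199,266) and (200,320).
- Loop bracket at (633,228), with its outer bar at (708,198).
- Board front edge running from (100,395) to (580,382).

```bash
python3 - <<'E'
from h import *
T=cam('top')
f=lambda x,y,z:onz(T,280+(x+.5)/6.667-.5,150+(y+.5)/6.667-.5,z)
P={}
for n,x,y,z in [('post(0,135)',118,238,.232),('pinT',199,266,.192),('pinL',200,320,.077),('brk',633,228,.242),('bar',708,198,.275),('barA',709,158,.275),('barB',708,240,.275),('e1',100,395,.012),('e2',580,382,.012)]:
    P[n]=f(x,y,z);print(n,np.round(P[n],4))
d=P['e1']-P['e2'];print('edge yaw',np.degrees(np.arctan2(-d[0],d[1])))
d=P['post(0,135)']-P['brk'];print(np.degrees(np.arctan2(-d[0],d[1])),np.linalg.norm(d))
print('rail L far/near at z .17?')
E
```

```text
post(0,135) [0.5475 0.0036 0.232 ]
pinT [ 0.5425 -0.035   0.192 ]
pinL [ 0.5415 -0.0336  0.077 ]
brk [ 0.5438 -0.2449  0.242 ]
bar [ 0.549  -0.2768  0.275 ]
barA [ 0.5686 -0.2784  0.275 ]
barB [ 0.5286 -0.2757  0.275 ]
e1 [0.5156 0.0228 0.012 ]
e2 [ 0.5165 -0.2407  0.012 ]
edge yaw 0.1913134746648263
-0.8509757739305218 0.24871052113772665
rail L far/near at z .17?
```

```bash
python3 -m inch '[{"fingers":1,"offset":[0,0,-2],"yaw":0},{"fingers":1,"offset":[0,0,-5],"yaw":0},{"fingers":1,"offset":[0,0,-9],"yaw":0},{"fingers":1,"offset":[0,0,-13],"yaw":0},{"fingers":1,"offset":[0,0,-14.5],"yaw":0},{"fingers":1,"offset":[0,0,-14.5],"yaw":0}]' && python3 -m inch '[{"fingers":1,"offset":[-3,1,0],"yaw":-1},{"fingers":1,"offset":[-8,2.5,0],"yaw":-2},{"fingers":1,"offset":[-13,4,0],"yaw":-3},{"fingers":1,"offset":[-18,5.5,0],"yaw":-4},{"fingers":1,"offset":[-23,7,0],"yaw":-5},{"fingers":1,"offset":[-28,8.5,1],"yaw":-6},{"fingers":1,"offset":[-33,10,3],"yaw":-6.7},{"fingers":1,"offset":[-37,11.5,6],"yaw":-6.7},{"fingers":1,"offset":[-39.8,12.3,9],"yaw":-6.7},{"fingers":1,"offset":[-39.8,12.3,9.5],"yaw":-6.7},{"fingers":1,"offset":[-39.8,12.3,9.5],"yaw":-6.7}]'
python3 - <<'E'
from h import *
T=cam('top');S=cam('side');p,R,o=tool();print(p,np.degrees(np.arctan2(R[1,1],R[0,1])),o['contact_force'])
np.savez('pose1.npz',p=p,R=R)
t=T['frame'][160:235,280:400,::-1];s=S['frame'][130:280,200:360,::-1]
cv2.imwrite('pics/pre_t.png',T['frame'][:,:,::-1]);cv2.imwrite('pics/pre_s.png',S['frame'][:,:,::-1])
cv2.imwrite('pics/pre.png',np.hstack([cv2.resize(t,(400,250),interpolation=2),cv2.resize(s,(400,375),interpolation=2)[:250]]) if 0 else np.hstack([np.vstack([cv2.resize(t,(400,250),interpolation=2),np.zeros((125,400,3),np.uint8)]),cv2.resize(s,(400,375),interpolation=2)]))
E
```

```text
time: 3.58
position: [0.3976, 0.2827, 0.3607]
ee_rot: [0.0, 0.765, 0.644, 0.0]
contact_force: [-1.1, 0.1, -5.2]
gripper_width: 0.124
grip_force: 59.1
time: 4.95
position: [0.4493, -0.1295, 0.264]
ee_rot: [-0.002, 0.726, 0.687, -0.001]
contact_force: [-0.1, 0.2, -5.1]
gripper_width: 0.125
grip_force: 59.1
[ 0.45088271 -0.12961936  0.26626937] -3.079446852442442 [ 0.50891217 -0.61563234 -4.27009907]
```

View pics/pre.png

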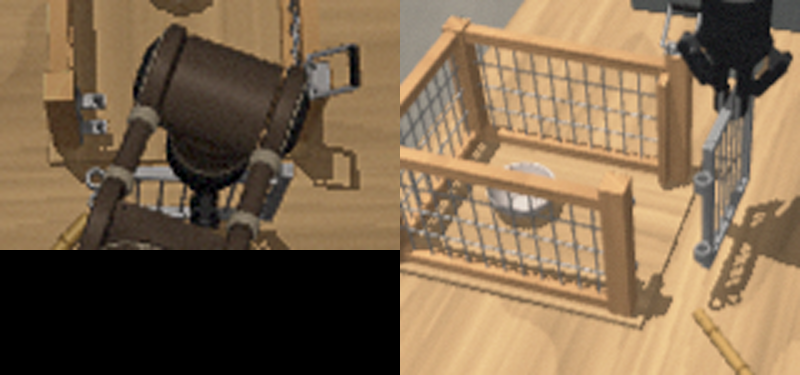

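The gate hangs in front of the opening. Its top eye is at top-crop (97,178), the pins are at (95,100), and it clears the post. I need a larger zoom of the eye and pins.

```bash
python3 - <<'E'
import cv2,numpy as np
t=cv2.imread('pics/pre_t.png')[175:235,290:370]
cv2.imwrite('pics/z.png',cv2.resize(t,(800,600),interpolation=2))
E
```

```text
(no output)
```

View pics/z.png

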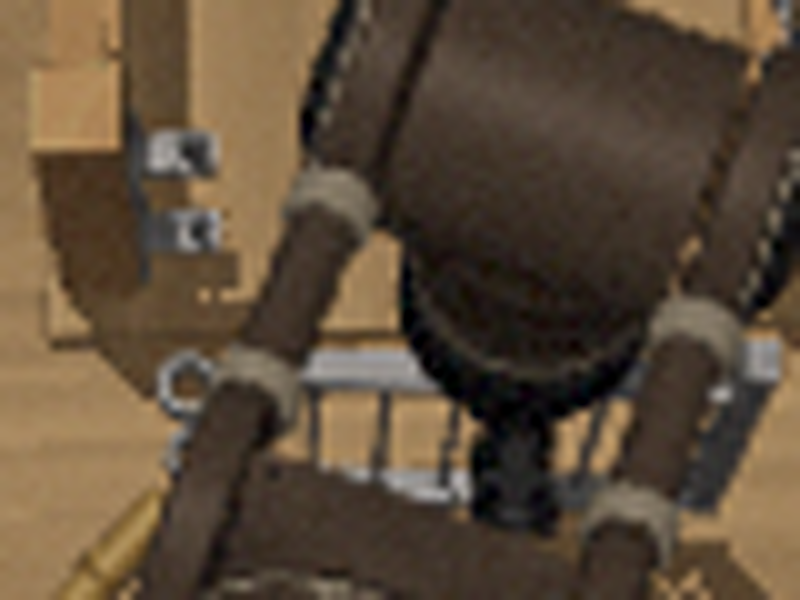

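The zoom shows the eye ring at (188,383) and the horn top at (763,358). The collars are centred at about (192,154) for the upper pintle and (195,230) for the lower.

```bash
python3 - <<'E'
from h import *
T=cam('top');p,R,o=tool()
f=lambda x,y,z:onz(T,290+(x+.5)/10-.5,175+(y+.5)/10-.5,z)
zb=.0150+o['position'][2]-.2174;print('bottom',zb)
E=f(188,383,zb+.168);H=f(763,358,zb+.232);print('eye',E,'horn',H,np.linalg.norm((E-H)[:2]))
d=E-H;print('gate yaw',np.degrees(np.arctan2(-d[0],d[1])))
yt=np.arctan2(R[1,1],R[0,1]);u=np.array([-np.sin(yt),np.cos(yt)]);print('pred eye',p[:2]+.098*u,'horn',p[:2]-.079*u)
for n,x,y,z in [('colT',192,154,.17),('colL',195,230,.055),('tipT',193,145,.192),('post',78,108,.232),('edgeL',52,345,.012),('edgeR',400,330,.012)]:print(n,np.round(f(x,y,z),4))
E
```

```text
bottom 0.06444696231710675
eye [ 0.45571315 -0.03039294  0.23244696] horn [ 0.44654836 -0.20727492  0.29644696] 0.17711924550173588
gate yaw -2.9660131252514
pred eye [ 0.45648078 -0.03179071] horn [ 0.44702101 -0.20853774]
colT [ 0.5463 -0.0324  0.17  ]
colL [ 0.5467 -0.0315  0.055 ]
tipT [ 0.544  -0.0331  0.192 ]
post [0.5472 0.0033 0.232 ]
edgeL [0.5148 0.0221 0.012 ]
edgeR [ 0.5173 -0.1052  0.012 ]
```

```bash
python3 -m inch '[{"fingers":1,"offset":[0.1,2,0],"yaw":0},{"fingers":1,"offset":[0.2,5,0],"yaw":0},{"fingers":1,"offset":[0.3,7.5,0],"yaw":0},{"fingers":1,"offset":[0.3,9,0],"yaw":0},{"fingers":1,"offset":[0.3,9,0],"yaw":0},{"fingers":1,"offset":[0.3,9,0],"yaw":0}]'
python3 - <<'E'
from h import *
T=cam('top');S=cam('side');p,R,o=tool();print(p,np.degrees(np.arctan2(R[1,1],R[0,1])),o['contact_force'])
yt=np.arctan2(R[1,1],R[0,1]);u=np.array([-np.sin(yt),np.cos(yt)]);print('eye (corr)',p[:2]+.098*u+[-.0008,.0013])
t=T['frame'][165:210,285:345,::-1];s=S['frame'][140:260,240:336,::-1]
cv2.imwrite('pics/in.png',np.hstack([cv2.resize(t,(480,360),interpolation=2),cv2.resize(s,(288,360),interpolation=2)]))
E
```

```text
time: 5.85
position: [0.5399, -0.132, 0.2661]
ee_rot: [-0.001, 0.726, 0.688, -0.001]
contact_force: [-0.7, -0.4, -5.6]
gripper_width: 0.124
grip_force: 59.1
[ 0.53985347 -0.13216904  0.26611687] -3.1411541466367496 [ 0.05080165  0.18234053 -5.6181766 ]
eye (corr) [ 0.54442348 -0.03301627]
```

View pics/in.png

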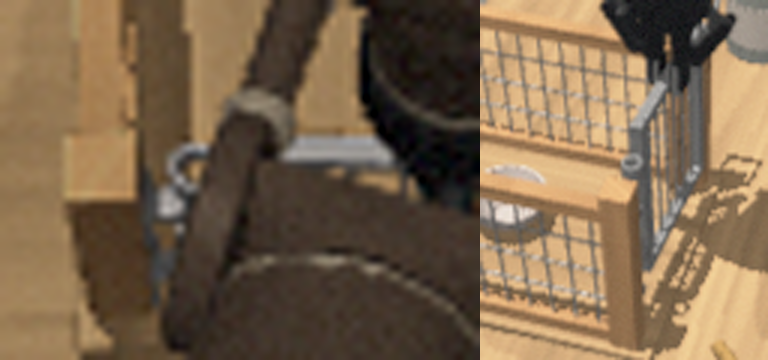

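The eye ring is at crop (188,165), about 1.5 mm short of the pin in x. I'll correct that and lower until the pins engage.

```bash
python3 -m inch '[{"fingers":1,"offset":[0.05,0.15,0.5],"yaw":0},{"fingers":1,"offset":[0.05,0.15,1.2],"yaw":0},{"fingers":1,"offset":[0.05,0.15,1.8],"yaw":0},{"fingers":1,"offset":[0.05,0.15,2.2],"yaw":0},{"fingers":1,"offset":[0.05,0.15,2.6],"yaw":0},{"fingers":1,"offset":[0.05,0.15,2.9],"yaw":0},{"fingers":1,"offset":[0.05,0.15,2.9],"yaw":0}]'
```

```text
time: 6.82
position: [0.5422, -0.1319, 0.237]
ee_rot: [-0.0, 0.726, 0.687, -0.0]
contact_force: [-1.1, -0.6, -4.7]
gripper_width: 0.13
grip_force: 59.1
```

```bash
python3 -m inch '[{"fingers":1,"offset":[0,0,0.4],"yaw":0},{"fingers":1,"offset":[0,0,0.8],"yaw":0},{"fingers":1,"offset":[0,0,1.1],"yaw":0},{"fingers":1,"offset":[0,0,1.3],"yaw":0},{"fingers":1,"offset":[0,0,1.3],"yaw":0}]'
```

```text
time: 7.45
position: [0.5422, -0.1319, 0.224]
ee_rot: [-0.0, 0.726, 0.687, -0.0]
contact_force: [0.4, -0.2, -4.5]
gripper_width: 0.127
grip_force: 59.1
```

```bash
python3 -m inch '[{"fingers":1,"offset":[0,0,0.1],"yaw":0},{"fingers":1,"offset":[0,0,0.15],"yaw":0},{"fingers":1,"offset":[0,0,0.2],"yaw":0},{"fingers":1,"offset":[0,0,0.2],"yaw":0}]'
```

```text
time: 7.95
position: [0.5425, -0.132, 0.2225]
ee_rot: [0.0, 0.726, 0.687, 0.0]
contact_force: [-1.1, -0.2, -3.2]
gripper_width: 0.127
grip_force: 59.3
```

```bash
python3 -m inch '[{"fingers":1,"offset":[0,0.1,0.05],"yaw":-0.7},{"fingers":1,"offset":[0,0.2,0.1],"yaw":-1.3},{"fingers":1,"offset":[0,0.3,0.15],"yaw":-1.9},{"fingers":1,"offset":[0,0.4,0.15],"yaw":-2.5},{"fingers":1,"offset":[0,0.4,0.15],"yaw":-2.5}]'
python3 - <<'E'
from h import *
T=cam('top');S=cam('side');p,R,o=tool();print(p,np.degrees(np.arctan2(R[1,1],R[0,1])),o['contact_force'],o['torque'])
t=T['frame'][150:225,290:410,::-1];s=S['frame'][115:265,240:340,::-1]
cv2.imwrite('pics/seat.png',np.hstack([cv2.resize(t,(480,300),interpolation=2),cv2.resize(s,(300,450),interpolation=2)[:300]]))
E
```

```text
time: 8.57
position: [0.547, -0.1326, 0.2216]
ee_rot: [0.001, 0.711, 0.703, 0.0]
contact_force: [-2.0, -1.3, 1.8]
gripper_width: 0.128
grip_force: 60.1
[ 0.54699649 -0.13258109  0.22154722] -0.6414612271188103 [-0.17955002 -2.93878244  2.62977473] [-0.27210386  0.03878881  0.03334399]
```

View pics/seat.png

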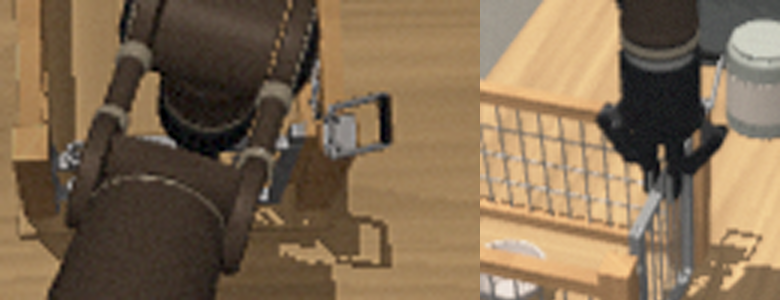

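The gate is seated: the vertical force turned from −4.5 to about +2 N and the eyes are at pin height. In the picture the loop is still thrown back at crop (375,120). I'll release and rise.

```bash
python3 -m inch '[{"fingers":0.85,"offset":[0,0,0],"yaw":0},{"fingers":0.7,"offset":[0,0,0],"yaw":0},{"fingers":0.5,"offset":[0,0,0],"yaw":0},{"fingers":0.5,"offset":[0,0,0],"yaw":0},{"fingers":0.5,"offset":[0,0,-2],"yaw":0},{"fingers":0.5,"offset":[0,0,-6],"yaw":0},{"fingers":0.5,"offset":[0,0,-12],"yaw":0},{"fingers":1,"offset":[-8,0,-12],"yaw":0},{"fingers":1,"offset":[-14,0,-12],"yaw":0},{"fingers":1,"offset":[-19.2,0,-12],"yaw":0},{"fingers":1,"offset":[-19.2,0,-12],"yaw":0}]'
python3 - <<'E'
from h import *
T=cam('top');S=cam('side');p,R,o=tool();print(p,R[:,0])
cv2.imwrite('pics/r_t.png',T['frame'][:,:,::-1]);cv2.imwrite('pics/r_s.png',S['frame'][:,:,::-1])
t=T['frame'][165:215,290:390,::-1];s=S['frame'][115:265,250:350,::-1]
cv2.imwrite('pics/rel.png',np.vstack([cv2.resize(t,(800,400),interpolation=2),np.hstack([cv2.resize(s[20:70],(400,200),interpolation=2),cv2.resize(s[70:120],(400,200),interpolation=2)])]))
for z in (.252,):print('horn proj',proj(T,(.546,-.2095,.252)),proj(S,(.546,-.2095,.252)));print('eye top proj',proj(T,(.546,-.0325,.188)))
E
```

```text
time: 10.05
position: [0.5434, -0.3282, 0.3402]
ee_rot: [0.0, 0.713, 0.701, -0.001]
contact_force: [0.4, 0.2, -0.1]
gripper_width: -0.0
grip_force: 0.0
[ 0.54383317 -0.32466906  0.34018499] [0.01311331 0.9999131  0.00135129]
horn proj [363.75422203 182.57760868] [308.2108217  151.36465132]
eye top proj [308.67617751 188.75063414]
```

View pics/rel.png

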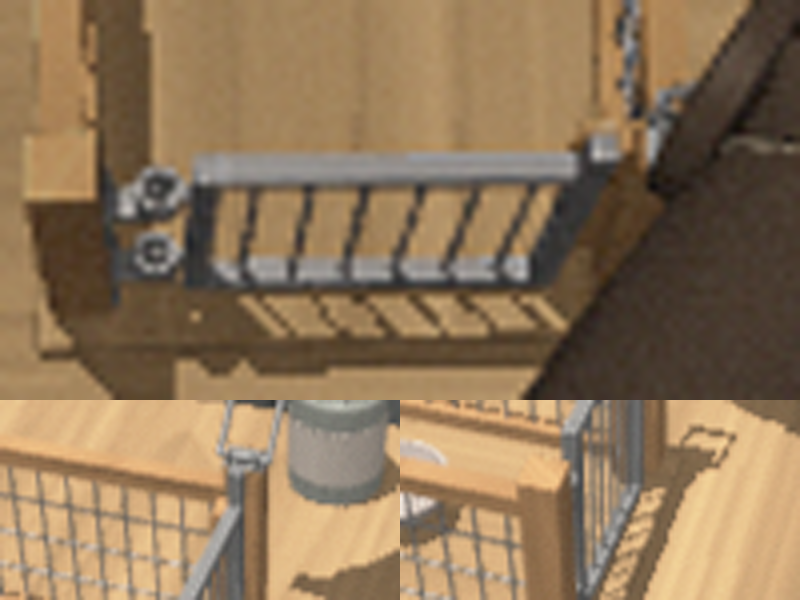

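The picture shows both eyes on their pintles at crop (158,188) and (155,253). The gate is shut, with the horn at (605,143), which is within a few mm of the prediction. Next I lower the closed fingers behind the loop bar and push it over.

```bash
python3 -m inch '[{"fingers":1,"offset":[0,0.2,3],"yaw":0},{"fingers":1,"offset":[0,0.2,5.5],"yaw":0},{"fingers":1,"offset":[0,0.2,5.5],"yaw":0},{"fingers":1,"offset":[1.5,0.2,5.5],"yaw":0},{"fingers":1,"offset":[3,0.2,5.5],"yaw":0},{"fingers":1,"offset":[4.5,0.2,5.2],"yaw":0},{"fingers":1,"offset":[5.5,0.2,5],"yaw":0},{"fingers":1,"offset":[6.5,0.2,4.7],"yaw":0},{"fingers":1,"offset":[7.5,0.2,4.4],"yaw":0},{"fingers":1,"offset":[8.2,0.2,4.2],"yaw":0},{"fingers":1,"offset":[8.2,0.2,4.2],"yaw":0}]'
python3 - <<'E'
from h import *
S=cam('side');T=cam('top');cv2.imwrite('pics/l_s.png',S['frame'][:,:,::-1])
E
```

```text
time: 11.52
position: [0.5473, -0.2418, 0.299]
ee_rot: [0.0, 0.711, 0.703, 0.0]
contact_force: [0.1, 0.0, -0.3]
gripper_width: 0.001
grip_force: 0.0
```

```bash
python3 -m inch '[{"fingers":1,"offset":[0,0,-3],"yaw":0},{"fingers":1,"offset":[0,0,-8],"yaw":0},{"fingers":1,"offset":[-5,-5,-12],"yaw":0},{"fingers":1,"offset":[-6,-11,-12],"yaw":0},{"fingers":1,"offset":[-6,-17,-12],"yaw":0},{"fingers":1,"offset":[-6,-22,-12],"yaw":0},{"fingers":1,"offset":[-6,-22,-12],"yaw":0}]'
python3 - <<'E'
from h import *
S=cam('side');T=cam('top');p,R,o=tool();print(p)
for n,c,b in(('t',T,'r_t'),('s',S,'r_s')):
    f=c['frame'][:,:,::-1];d=np.abs(f.astype(int)-cv2.imread(f'pics/{b}.png')).sum(2)
    print(n,'bar level',proj(c,(.546,-.192,.24)),'bar back',proj(c,(.546,-.282,.275)),'bar up',proj(c,(.546,-.244,.292)),'hinge',proj(c,(.546,-.244,.24)),'horn',proj(c,(.546,-.2137,.252)))
    u,v=proj(c,(.546,-.21,.25)).astype(int);g=cv2.cvtColor(f,cv2.COLOR_BGR2GRAY)
    hsv=cv2.cvtColor(f,cv2.COLOR_BGR2HSV)
    print('cols from',u-18,'rows from',v-16);
    for y in range(v-16,v+13):print(y,''.join(('#' if g[y,x]<70 else 'g') if hsv[y,x,1]<75 else '.' for x in range(u-18,u+40)))
E
```

```text
time: 12.5
position: [0.3233, -0.2998, 0.4189]
ee_rot: [0.0, 0.713, 0.701, -0.0]
contact_force: [1.0, -0.2, 0.5]
gripper_width: -0.001
grip_force: 0.0
[ 0.32629346 -0.30014507  0.41914511]
t bar level [357.97065058 183.65646465] bar back [387.45994317 180.17018377] bar up [376.02105369 179.04345054] hinge [374.13085106 183.27266677] horn [365.06927151 182.54638006]
cols from 345 rows from 166
166 .......................gg.................................
167 .......................gg.................................
168 ......................#gg.................................
169 ......................gg..................................
170 .......................gg.................................
171 .......................gg.................................
172 .......................gg.................................
173 .......................g..................................
174 .......................g..................................
175 .......................g..................................
176 ...................ggggggggg..............................
177 .......
[... 2456 characters left out ...]
ggggg..
153 ...........gg....gggg...ggg.....gggggggggggggggggggggggg..
154 ...........gg....gggg...ggg.....gggggggggggggggggggggggg..
155 ..........gg.....gggg..ggg.......ggggggggggggggggggggggg..
156 ..........gg.....gggg..ggg.......gggggggggggggggggggggg...
157 .........g###....gggg.ggg........gggggggggggggggggggggg...
158 .........g###########.ggg..........ggggggggggggggggggg....
159 .............#########gg............gggggggggggggggg......
160 ................######gg...............gggggggggggg.......
161 .................gggg.....................................
162 .....g..........ggggg.....................................
163 .....g.........gggggg.....................................
```

The pixel masks show the loop lying level around the horn. In the side view the bar is at (306,158), against (306.6,157.8) predicted for level. The horn sits between the arms, and the arm is clear of everything.

```bash
python3 -c "
from workcell import arm
print(arm.job_done())"
```

```text
the job is handed in; nothing more can be done
None
```

The gate hangs shut with both eyes down on the pintles, the loop lies level around its horn, and the job was handed in at about 12.6 s; no verdict came back, so this rests on my last camera check.

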